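# Close up the module row on a trolley shelf

### The job

A wooden spacer block keeps the loose power module apart from the bolted one on the trolley shelf. First put the spacer in the deep, empty scrap bin; then butt the loose module end to end against the bolted module, so that no gap is left and their front faces are level and in line. Leave everything else where it is.

Things in the scene. Friction and masses are not known exactly. Their poses are not given: they have to be found in the camera images.
- loose_module: the loose power module: slate-grey box, 110 mm long (its y) x 54 mm deep (its x) x 55 mm tall, dark front panel on its -x face, vent slots on top, no feet. It stands freely on the shelf, a little askew. Origin: centre of its underside
- bolted_module: the bolted module: same box, but with steel feet (50 mm long, 20 mm out, 9 mm tall with bolts) at the middle of front and back; fixed square to the shelf at the left or right end of the row. Origin: centre of its underside, at the shelf's top. When butted and level, the loose module's origin lies 110 mm from it along this one's y, on the side where the loose one starts
- spacer: the wooden spacer block, 80 mm long (its y) x 38 x 38 mm, plain pale wood, lying lengthwise on the shelf in the gap (105 to 125 mm) between the modules. Origin: centre of its underside
- scrap_bin: the scrap bin: deep, empty, grey plastic, open at the top, 160 x 160 mm, 100 mm tall, walls and floor 5 mm thick; fixed on the bench, to the left or the right of the shelf. (A shallow tray of green caps stands on the other side.) Origin: centre of its underside
- shelf: light-grey sheet-metal trolley shelf lying fixed on the bench, 400 mm long (its y) x 260 mm deep (its x), top 24 mm above the bench, 16 mm rim upright along its back (+x) edge. Origin: centre of its underside
- foot_knob: black mushroom-shaped screw foot, 42 mm across and 35 mm tall, standing disc-down on the shelf near its front edge; bystander. Origin: centre of its underside
- bracket: bare-steel L-shaped sheet bracket, 90 x 30 x 30 mm, on the shelf near its back rim; bystander. Origin: centre of its underside
- castor: white wheel with a grey tyre lying flat, 75 mm across, 34 mm tall; bystander beside the shelf. Origin: centre of its underside
Things that resemble listed ones, but are neither listed nor needed, are in the scene too. There is more than one size of the scrap_bin; the job needs the larger.

How it is judged:
On the way, in this order (a step that is already met when the one before it is completed fails the run):
1. the spacer lies in the scrap bin (x of spacer in the frame of scrap_bin between -0.08 and 0.08 m and y of spacer in the frame of scrap_bin between -0.08 and 0.08 m and z of spacer in the frame of scrap_bin below 0.09 m and linear speed of spacer below 0.03 m/s), for 0.2 s.
2. the loose module is butted against the bolted one, fronts level (x of loose_module in the frame of bolted_module between -0.004 and 0.004 m and y of loose_module in the frame of bolted_module between -0.113 and 0.113 m and z of loose_module in the frame of bolted_module between -0.004 and 0.004 m and angle between the y axis of loose_module and the y axis of bolted_module, either way round below 0.035 rad and angle between loose_module's own z axis and vertical below 0.05 rad and linear speed of loose_module below 0.01 m/s), for 0.2 s.
At the end, for the whole second after the job is handed in: The spacer rests inside the scrap bin. The loose module stands upright on the shelf, end to end with the bolted module: gap along the row under 3 mm, front faces level within 4 mm, in line within 2 degrees (0.035 rad), at rest (all of step 1 and all of step 2); the robot touches nothing.
It fails at once if a bystander (foot knob, bracket, castor) shifted by more than 30 mm (distance of any of foot_knob, bracket, castor from where it was at the start of the episode above 0.03 m).
It also fails if it takes over 48 s, if anything falls off the work surface, if the arm or the gripper's body presses on something with over 40 N, if the wrist force passes 120 N, or if a joint passes its speed limit or range.

### The arm

A 6-joint arm with a two-finger parallel gripper is mounted at the origin on the work surface. World frame = base frame: x ahead of the robot, y to its left, z up, the work surface at z = 0. Lengths are in m, angles in rad, forces in N, time in s.
With the tool pointing down it reaches from about 0.275 to 0.75 m from the base axis. Payload 10.2 kg.
Tool frame: the origin (TCP) lies midway between the tips of the shut fingers; the grasp point (between the pads) lies 19 mm behind it (env.hold_point_z is the distance from the TCP to the grasp point, in m); z points along the fingers, y is the line along which they close (so a half turn about z gives the same grasp; the last joint's range is limited). The gripper opens to 85 mm and grips with 20 to 120 N. Pads are 22 mm wide; open, the fingers measure 114 mm over their backs; the gripper's body (76 mm by 85 mm) begins 54 mm behind the grasp point. The pads swing forward as they close: fully open they stand 13 mm farther back than shut.
Start: joints at [-1.529, 0.313, 1.498, -0, 1.331, -0.223], TCP at [0.137, -0.507, 0.231] pointing down, gripper open.
Joint ranges: [-2.94, 2.94], [-0.97, 2.17], [0.19, 2.56], [-1.23, 4.37], [0.02, 3.11], [-2.88, 2.88]. Speed limits (rad/s): [2.39, 2.39, 3.01, 3.14, 3.14, 3.14].

### API

Orientations are given as a unit quaternion [x, y, z, w].
In Python, from bench import env, kinematics, monitor, eyes, job gives the robot as it stands. The module is installed in compiled form; this text tells all that it offers. Calls block until the motion is done:
- env.reach(position, orientation): joint-space move of the TCP to a pose.
- env.movel(position, velocity=0.15, frame=None, guard=None): straight line of the TCP; frame=None keeps the orientation; velocity is the mean speed in m/s. With guard (N) it stops when the force on the tool has changed by that much, and returns True; else False.
- env.set_joints(angles): joint-space move.
- env.release() and env.close_gripper(effort=None): open the fingers fully, or close them until they stop; effort is the grip in N (None keeps the last).
- env.hold(seconds).
- kinematics.ik(position, orientation): joint angles nearest the present ones, or None.
- monitor.sense(): the state.
- eyes.grab_frame(name): name is "scene" or "top" or "wrist"; returns a dict with "frame" (384x512x3 uint8, red, green, blue), "mtx" (3x3 intrinsics, pixels), "view" (4x4, takes a point from world to camera coordinates). Camera axes: x right, y down, z forward; pixel columns grow to the right and rows downward; lengths in m; the calibration is good to about 2 mm. A picture is of the moment at which its call begins. There is no depth.
A pose or a line that the arm cannot do raises env.MotionError and nothing moves.
- job.hand_in(): hands the job in; it is judged then, once.
The state is a dict: "clock": time; "joints": joint angles; "qvel": joint speeds; "joint_efforts": joint torques, N m; "position": TCP position; "ee_rot": TCP orientation; "contact_force": force on the tool from outside, world axes, zero at the start; "ft_torque": the same for the moment, N m; "finger_gap": opening from 0.0 (shut) to 1.0 (fully open); "gripper_force": force on a finger pad.
Only numpy, scipy, OpenCV 4.12 (cv2) and the standard library are available. Lean on these libraries where they do the work, as an engineer would, in place of code of your own. Each camera call takes 0.05 s, during which the arm holds its last target. There are 200 camera calls.

## Working session

There is one attempt and no reset: what is moved stays moved. The work goes in short steps, each a Python script; the robot and the scene stay as the last script left them, time stands still between calls to the robot, and variables do not carry over. Pictures are saved under pics/ and viewed, at most 10 in all, crops included, and the job is handed in when it is done.

```bash
mkdir -p pics
cat > h.py <<'E'
import numpy as np, cv2
from bench import env, kinematics, monitor, eyes, job
def snap(cam,fn=None):
    f=eyes.grab_frame(cam)
    if fn:
        np.savez('pics/'+fn+'.npz',m=f['mtx'],v=f['view'],f=f['frame'])
        cv2.imwrite('pics/'+fn+'.png',cv2.cvtColor(f['frame'],cv2.COLOR_RGB2BGR))
    return f
def load(fn):
    d=np.load('pics/'+fn+'.npz'); return dict(mtx=d['m'],view=d['v'],frame=d['f'])
def P(f): return f['mtx']@f['view'][:3]
def onz(f,px,z):
    M=P(f); A=np.c_[M[:,0],M[:,1],-np.array([px[0],px[1],1.])]
    return np.linalg.solve(A,-(M[:,2]*z+M[:,3]))[:2]
def proj(f,X):
    p=P(f)@np.append(X,1); return p[:2]/p[2]
def tri(f1,p1,f2,p2):
    X=cv2.triangulatePoints(P(f1),P(f2),np.array(p1,float).reshape(2,1),np.array(p2,float).reshape(2,1)); return (X[:3]/X[3]).ravel()
E
python3 - <<'E'
from h import *
a=snap('top','top0');b=snap('scene','scene0')
for f in(a,b):
    print(f['mtx'].round(1).tolist(), (-f['view'][:3,:3].T@f['view'][:3,3]).round(3))
big=cv2.hconcat([cv2.imread('pics/top0.png'),cv2.imread('pics/scene0.png')])
E
```

```text
[[419.5, 0.0, 255.4], [0.0, 419.5, 183.3], [0.0, 0.0, 1.0]] [ 0.333 -0.006  1.011]
[[400.6, 0.0, 251.5], [0.0, 400.6, 198.5], [0.0, 0.0, 1.0]] [ 1.026 -0.24   0.844]
```

View pics/top0.png

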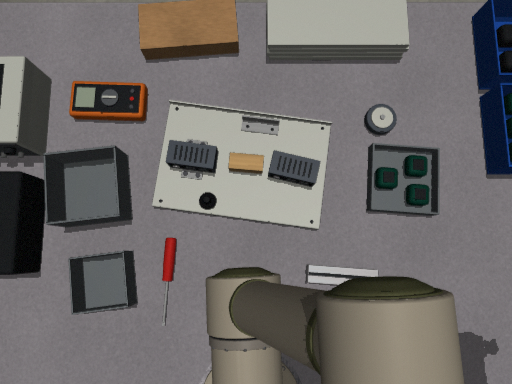

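View pics/scene0.png

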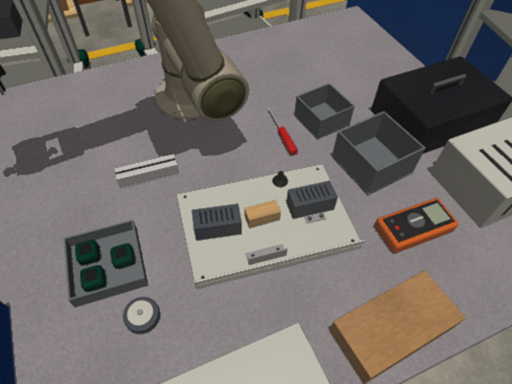

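The top view shows the bolted module at about (192,157), the spacer at (246,162), the loose module at (294,168) and the large bin at (88,187). The knob is at (207,200) and the bracket at (260,126). Next I'll take wrist views above the row.

```bash
cat >> h.py <<'E'
from scipy.spatial.transform import Rotation as R
def down(yaw):  # tool y axis along world direction 'yaw', z down
    y=np.array([np.cos(yaw),np.sin(yaw),0]); z=np.array([0,0,-1.])
    return R.from_matrix(np.c_[np.cross(y,z),y,z]).as_quat()
E
python3 - <<'E'
from h import *
f=load('top0')
for n,p,z in [('bolt',(192,157),.079),('sp',(246,162),.062),('loose',(294,168),.079),('bin',(88,187),.1),('fl',(154,208),.024),('fr',(319,228),.024)]: print(n,onz(f,p,z).round(3))
a=onz(f,(154,208),.024);b=onz(f,(319,228),.024);d=a-b
yaw=np.arctan2(d[1],d[0])-np.pi/2; print('yaw',yaw)
c=onz(f,(246,162),.062)
for k in (yaw,yaw+np.pi):
    print(k,kinematics.ik([c[0]-.06,c[1],.33],down(k)))
js=monitor.sense(); print(js['clock'],R.from_quat(js['ee_rot']).as_matrix().round(2).tolist())
w=snap('wrist'); print((-w['view'][:3,:3].T@w['view'][:3,3]).round(3), w['view'][:3,:3].round(2).tolist(), w['mtx'][0,0])
E
```

```text
bolt [0.547 0.131]
sp [0.538 0.008]
loose [ 0.52  -0.101]
bin [0.476 0.354]
fl [0.437 0.226]
fr [ 0.388 -0.162]
yaw -0.12561706333228395
-0.12561706333228395 [-2.28406815e-01  1.55024631e-01  1.44256885e+00 -4.44089210e-16
  1.54399917e+00 -1.02789752e-01]
3.015975590257509 None
0.1 [[0.97, 0.26, -0.0], [0.26, -0.97, 0.0], [0.0, -0.0, -1.0]]
[ 0.217 -0.485  0.374] [[0.26, -0.97, -0.0], [-0.92, -0.25, 0.32], [-0.31, -0.08, -0.95]] 287.4718495467338
```

Run:
```python
from h import *
q=down(-.126)
env.reach([.53,.03,.28],q); env.hold(.2); snap('wrist','w1')
env.movel([.50,.12,.28],.25); env.hold(.2); snap('wrist','w2')
print(monitor.sense()['clock'])
a=cv2.imread('pics/w1.png');b=cv2.imread('pics/w2.png')
cv2.imwrite('pics/w12.png',cv2.resize(cv2.vconcat([a[:,60:460],b[:,60:460]]),None,fx=1,fy=1) if 0 else cv2.hconcat([a[:,56:456],b[:,56:456]]))
```

```text
3.5583
```

View pics/w12.png

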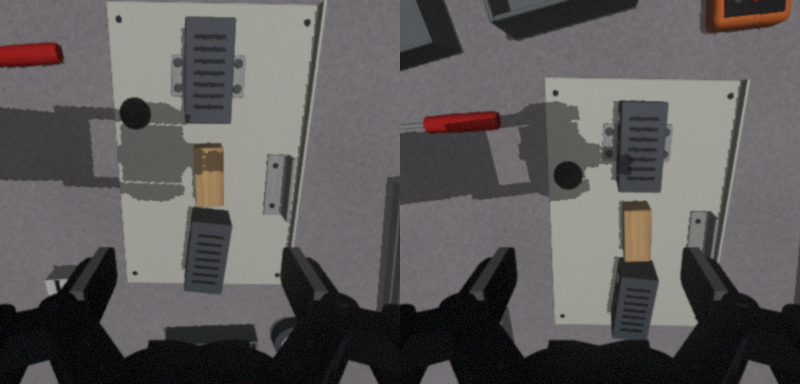

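w1 (left, crop offset 56) has the bolted module top around (210,70), the spacer at (208,175) and the loose module at (208,250). w2 (right) has the same row. I'll enlarge both to pick corners.

Run:
```python
from h import *
o=[]
for n,c,r in(('w1',215,0),('w2',250,80)):
    im=cv2.imread(f'pics/{n}.png')[r:r+300,c:c+110]
    im=cv2.convertScaleAbs(im,alpha=1.5,beta=15)
    o.append(cv2.rotate(cv2.resize(im,None,fx=2.6,fy=2.6,interpolation=cv2.INTER_CUBIC),cv2.ROTATE_90_COUNTERCLOCKWISE))
cv2.imwrite('pics/z12.png',cv2.vconcat(o))
```

```text
(no output)
```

View pics/z12.png

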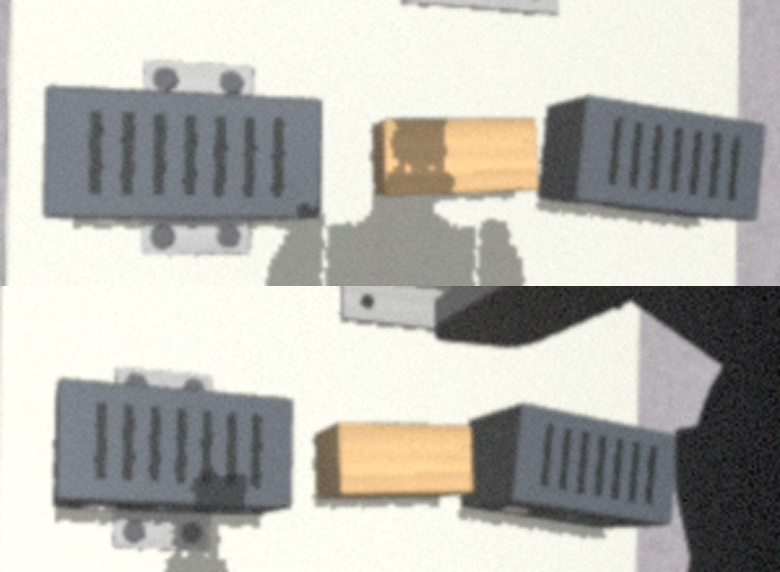

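Run:
```python
from h import *
from scipy.optimize import least_squares
f1,f2=load('w1'),load('w2')
u1=lambda p:(215+110-p[0-1]/2.6-.5, p[0]/2.6-.5)
u2=lambda p:(250+110-(p[1]-286)/2.6-.5, 80+p[0]/2.6-.5)
# order: TL(+y back), TR(-y back), BR(-y front), BL(+y front)
D={'bolt':(.054,.110,[(46,86),(321,99),(321,217),(44,217)],[(58,379),(293,400),(291,506),(57,497)]),
'loose':(.054,.110,[(589,96),(764,123),(757,220),(577,202)],[(524,405),(677,432),(671,524),(513,507)]),
'sp':(.038,.080,[(386,119),(535,118),(538,189),(384,196)],[(338,424),(471,423),(472,492),(342,493)])}
for n,(dx,dy,a,b) in D.items():
    loc=np.array([[dx,dy],[dx,-dy],[-dx,-dy],[-dx,dy]])/2
    def res(s):
        c,k=np.cos(s[2]),np.sin(s[2]); W=loc@np.array([[c,k],[-k,c]])+s[:2]
        return np.concatenate([proj(f,[*w,s[3]])-np.array(u(p)) for f,u,L in((f1,u1,a),(f2,u2,b)) for w,p in zip(W,L)])
    r=least_squares(res,[.53,0,-.126,.07],x_scale=[.01,.01,.1,.01])
    print(n,r.x.round(4),'rms px',np.sqrt(np.mean(r.fun**2)).round(2)); print(r.fun.reshape(-1,2).round(1).tolist())
f=load('top0')
print([onz(f,p,.1).round(3).tolist() for p in((46,155),(123,148),(131,219),(52,227))])
```

```text
bolt [ 0.5559  0.1327 -0.1411  0.0753] rms px 0.47
[[0.4, 0.3], [0.3, 0.7], [-0.0, 0.0], [-0.1, 0.2], [0.5, -0.3], [0.7, -0.3], [-0.8, -0.1], [-0.9, -0.5]]
loose [ 0.525  -0.1052 -0.2192  0.0747] rms px 0.65
[[-0.6, -0.7], [0.1, 0.7], [0.3, 0.6], [-0.2, 0.5], [-0.1, -1.3], [-0.9, 0.2], [-0.2, -0.0], [1.5, 0.0]]
sp [ 0.5416  0.0068 -0.0881  0.0588] rms px 0.54
[[0.2, -0.9], [0.5, 0.5], [-0.1, 0.3], [-0.1, 1.0], [0.8, -0.2], [-0.6, -0.3], [-0.2, 0.2], [-0.5, -0.7]]
[[0.548, 0.451], [0.563, 0.281], [0.405, 0.257], [0.389, 0.426]]
```

Run:
```python
from h import *
q=down(-.088)
env.reach([.5416,.0068,.13],q)
print('guard',env.movel([.5416,.0068,.031],.12,guard=15))
env.close_gripper(40); s=monitor.sense(); print(s['finger_gap'],s['gripper_force'],s['position'],s['clock'])
env.movel([.5416,.0068,.18],.2)
s=monitor.sense(); print(s['finger_gap'],s['gripper_force'],s['contact_force'])
env.reach([.476,.354,.18],down(-.13))
print('guard',env.movel([.476,.354,.055],.15,guard=15))
env.release(); env.hold(.2); env.movel([.476,.354,.2],.25)
env.reach([.50,.04,.28],down(-.126)); env.hold(.2); snap('wrist','w3'); snap('top','t3')
print(monitor.sense()['clock'])
cv2.imwrite('pics/v3.png',cv2.hconcat([cv2.imread('pics/t3.png')[90:330,0:350],cv2.imread('pics/w3.png')[100:340,150:450]]))
```

```text
guard False
0.43924265219871655 41.69906258583069 [0.54183775 0.00674766 0.03141016] 5.825
0.43800142711384316 41.090367436409 [-1.13214615  0.19740493 -1.33710005]
guard False
12.025
```

View pics/v3.png

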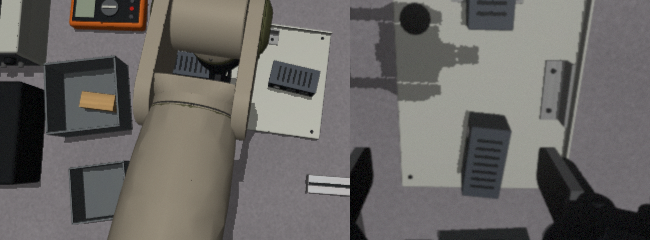

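The spacer lies in the bin at (98,101) and the loose module has not moved. Next I'll grip the loose module and bring it to about 8 mm from the bolted one.

Run:
```python
from h import *
L=np.array([.525,-.1052]); zt=.036; yb=-.137
env.reach([*L,.14],down(-.219))
print('guard',env.movel([*L,zt],.12,guard=15))
env.close_gripper(40); s=monitor.sense(); print(s['finger_gap'],s['position'],s['clock'])
env.movel([*L,zt+.006],.05)
B=np.array([.5559,.1327]); T=B-.118*np.array([-np.sin(yb),np.cos(yb)])
print('guard',env.movel([*T,zt+.006],.12,frame=down(yb),guard=15), T)
env.movel([*T,zt+.001],.03,guard=15)
env.hold(.2); s=monitor.sense(); print(s['position'],s['finger_gap'],s['contact_force'],s['clock'])
snap('wrist','w4')
```

```text
guard False
0.6281239916075196 [ 0.52506709 -0.10524355  0.03662742] 14.2667
guard False [0.53978452 0.01580564]
[0.53969289 0.01577718 0.0368945 ] 0.6260366492543297 [-0.97381545 -1.35259478 -5.34928436] 16.2167
```

View pics/w4.png

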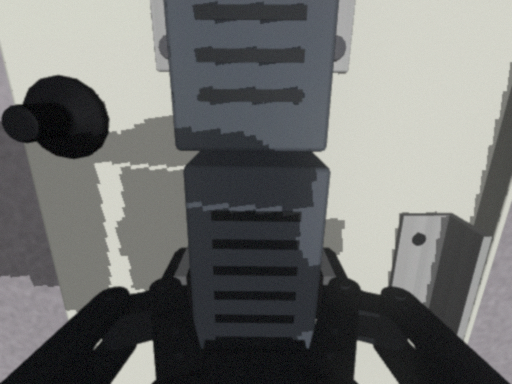

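The bolted module's end corners are at (177,150) and (327,149), and its edges run up to (167,0) and (337,0). The loose module's near corners are at (187,168) and (329,168), and its far edges reach about (200,335) and (312,335).

Run:
```python
from h import *
f=load('w4'); g=cv2.cvtColor(f['frame'],cv2.COLOR_RGB2GRAY)
yb=-.137; Rm=np.array([[np.cos(yb),np.sin(yb)],[-np.sin(yb),np.cos(yb)]])
t=np.array([.53969,.01578])
def sh(n,p,z): print(n,(Rm@(onz(f,p,z)-t)*1000).round(1))
for n,p in [('Bf',(177,150)),('Bb',(327,149)),('Bf2',(167,2)),('Bb2',(337,2))]: sh(n,p,.079)
for n,p in [('Lf',(187,168)),('Lb',(329,168)),('Lf2',(199,330)),('Lb2',(313,330))]: sh(n,p,.081)
c=cv2.convertScaleAbs(cv2.imread('pics/w4.png')[0:345,150:350],alpha=2.2,beta=10)
c=cv2.resize(c[:, :],None,fx=2.3,fy=2.3,interpolation=cv2.INTER_CUBIC)
cv2.imwrite('pics/z4.png',cv2.rotate(c,cv2.ROTATE_90_COUNTERCLOCKWISE))
```

```text
Bf [-26.8  63.8]
Bb [26.2 64.1]
Bf2 [-25.9 108.9]
Bb2 [ 25.6 108.9]
Lf [-23.2  57.8]
Lb [26.9 57.8]
Lf2 [-23.4 -14.2]
Lb2 [ 25.9 -14.2]
```

View pics/z4.png

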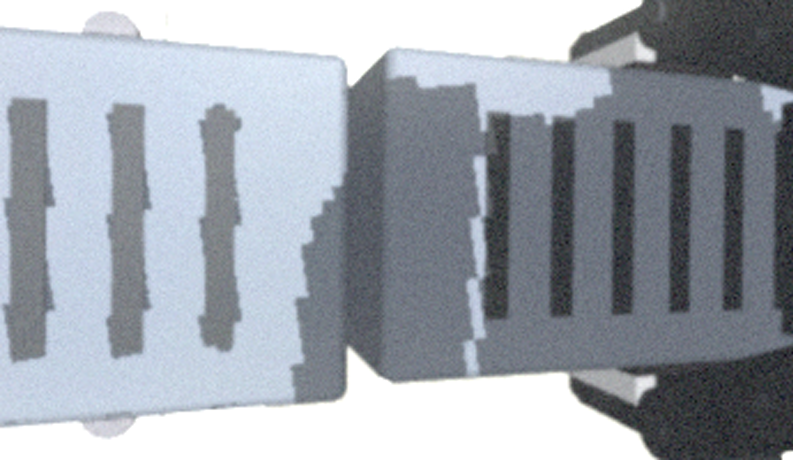

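The loose module sits about 1.6 mm too far back with a 6 mm gap, and the two are parallel. I'll correct the offset, push until contact, and check before releasing.

Run:
```python
from h import *
yb=-.137; ex=np.array([np.cos(yb),np.sin(yb)]); ey=np.array([-np.sin(yb),np.cos(yb)])
p=monitor.sense()['position']; T=p[:2]-.0016*ex; z=p[2]
env.movel([*p[:2],z+.003],.05)
env.movel([*T,z+.003],.03)
env.movel([*T,z-.0005],.03,guard=10)
g=env.movel([*(T+.012*ey),z-.0005],.02,guard=14)
env.hold(.1); s=monitor.sense(); print('contact',g,(s['position'][:2]-T)@ey,(s['position'][:2]-T)@ex,s['contact_force'],s['clock'])
snap('wrist','w5')
env.release(); env.hold(.3)
c=s['position']; env.movel([*c[:2],.2],.2)
up=c[:2]+.0*ey
env.movel([*(up-.02*ex),.25],.2); env.hold(.2); snap('wrist','w6'); print(monitor.sense()['clock'])
def rot(n,r0,r1,c0,c1,k): 
    im=cv2.convertScaleAbs(cv2.imread(f'pics/{n}.png')[r0:r1,c0:c1],alpha=1.9,beta=10)
    return cv2.rotate(cv2.resize(im,None,fx=k,fy=k,interpolation=cv2.INTER_CUBIC),cv2.ROTATE_90_COUNTERCLOCKWISE)
cv2.imwrite('pics/z6.png',rot('w6',0,300,190,340,2.6))
```

```text
contact True 0.005257230644907269 0.000987526544609113 [ 2.21158535 -1.64953299  3.4031676 ] 17.4917
19.9
```

View pics/z6.png

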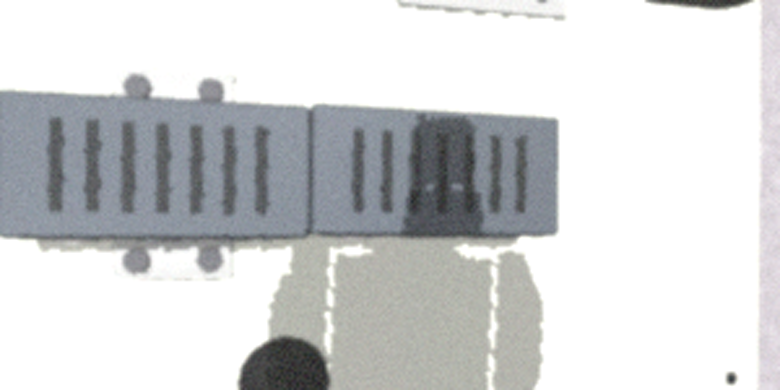

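Run:
```python
from h import *
f=load('w6'); yb=-.137; Rm=np.array([[np.cos(yb),np.sin(yb)],[-np.sin(yb),np.cos(yb)]])
c=monitor.sense()['position'][:2]; print(monitor.sense()['position'])
for n,(u,v) in dict(Bb=(309,109),Bf=(309,236),Bb2=(10,92.5),Bf2=(10,236),Lb=(315,105),Lf=(314,236),Lb2=(557,120),Lf2=(557,234)).items():
    print(n,(Rm@(onz(f,(190+(390-v)/2.6-.5,u/2.6-.5),.079)-c)*1000).round(1))
# seam profile along row (mean over width)
g=f['frame'].mean(2); print(g[110:132,255:275].mean(1).round(0))
print(g[100:140:1,270:290].mean(1).round(0))
# edge columns per row, subpixel by threshold
e=[]
for r in list(range(5,212,6)):
    row=cv2.GaussianBlur(g[r:r+1].astype(np.float32),(3,1),0)[0]
    thr=130; k=np.where(row[280:330]>thr)[0]; kf=np.where(row[225:260]>thr)[0]
    if len(k): e.append((r,280+k[0],*(Rm@(onz(f,(280+k[0]-.5,r),.079)-c)*1000).round(1)))
print([(int(a),float(x),float(y)) for a,b,x,y in e])
```

```text
[0.51984908 0.02383694 0.24892816]
Bb [45.6 58.6]
Bf [-6.  58.5]
Bb2 [ 46.5 163.5]
Bf2 [ -5.3 163.6]
Lb [47.3 56.2]
Lf [-6.  56.6]
Lb2 [ 45.8 -50.6]
Lf2 [ -5.8 -50.7]
[74. 73. 73. 73. 74. 73. 73. 69. 58. 46. 59. 70. 74. 73. 73. 74. 74. 73.
 73. 73. 73. 73.]
[45. 45. 54. 67. 74. 75. 74. 75. 75. 75. 75. 75. 74. 74. 74. 75. 74. 71.
 60. 47. 59. 71. 74. 75. 75. 75. 74. 74. 74. 74. 74. 74. 74. 73. 72. 64.
 49. 42. 43. 50.]
[(5, 48.1, 162.2), (11, 47.4, 157.3), (17, 47.7, 152.3), (23, 47.9, 147.3), (29, 48.2, 142.2), (35, 47.5, 137.0), (41, 47.8, 131.8), (47, 56.9, 126.5), (53, 57.3, 121.2), (59, 57.6, 115.8), (65, 49.0, 110.3), (71, 49.3, 104.8), (77, 56.7, 99.2), (83, 57.0, 93.5), (89, 57.4, 87.7), (95, 47.5, 81.9), (101, 47.8, 76.0), (107, 47.0, 70.1), (113, 47.3, 64.0), (119, 46.6, 57.9), (125, 49.0, 51.7), (131, 48.3, 45.4), (137, 48.6, 39.0), (143, 48.9, 32.6), (149, 48.1, 26.0), (155, 48.5, 19.4), (161, 47.7, 12.7), (167, 48.0, 5.8), (173, 48.3, -1.1), (179, 47.5, -8.1), (185, 47.9, -15.2), (191, 48.2, -22.4), (197, 47.4, -29.7), (203, 47.7, -37.1), (209, 48.1, -44.6)]
```

The module backs are level within about 0.6 mm and parallel. The seam is about 1 mm. I'll give the free end a light push to make sure it is closed.

Run:
```python
from h import *
yb=-.137; ex=np.array([np.cos(yb),np.sin(yb)]); ey=np.array([-np.sin(yb),np.cos(yb)])
c=monitor.sense()['position'][:2]; o=c+.0203*ex+.003*ey
env.close_gripper(20)
env.reach([*(o-.095*ey),.14],down(yb)); env.movel([*(o-.095*ey),.05],.2)
g=env.movel([*(o-.05*ey),.05],.03,guard=14)
p=monitor.sense(); print(g,(p['position'][:2]-o)@ey,p['contact_force'],p['clock'])
env.movel([*(o-.1*ey),.05],.15); env.movel([*(o-.1*ey),.2],.25)
env.reach([*c,.25],down(yb)); env.hold(.2); snap('wrist','w7'); s=monitor.sense(); print(s['position'],s['clock'])
im=cv2.convertScaleAbs(cv2.imread('pics/w7.png')[0:300,190:340],alpha=1.9,beta=10)
cv2.imwrite('pics/z7.png',cv2.rotate(cv2.resize(im,None,fx=2.6,fy=2.6,interpolation=cv2.INTER_CUBIC),cv2.ROTATE_90_COUNTERCLOCKWISE))
g=load('w7')['frame'].mean(2); print(g[112:128,255:275].mean(1).round(0))
```

```text
True -0.06653995303344425 [-0.51966206 -2.2225053   0.80527627] 22.8667
[0.5197397  0.02305701 0.24911456] 24.7583
[79. 80. 80. 79. 76. 66. 54. 60. 72. 78. 80. 80. 79. 80. 79. 80.]
```

View pics/z7.png

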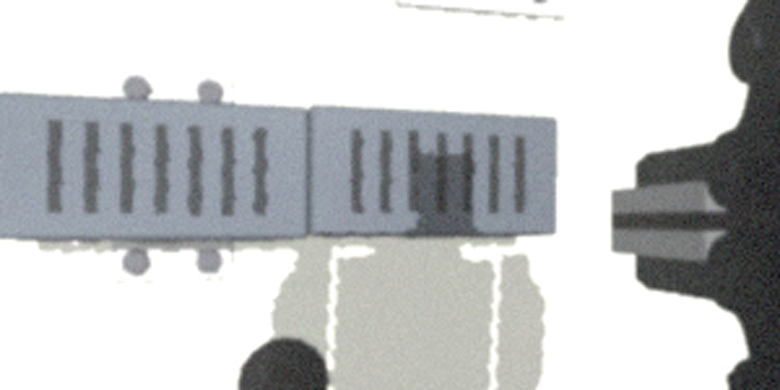

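The seam is now tighter and the fronts are level. There's time for one firmer push, so I'll confirm contact and then hand in if nothing has shifted.

Run:
```python
from h import *
yb=-.137; ex=np.array([np.cos(yb),np.sin(yb)]); ey=np.array([-np.sin(yb),np.cos(yb)])
c=monitor.sense()['position'][:2]; o=c+.0203*ex+.0038*ey
env.reach([*(o-.095*ey),.14],down(yb)); env.movel([*(o-.095*ey),.045],.2)
env.movel([*(o-.071*ey),.045],.1,guard=14)
g=env.movel([*(o-.060*ey),.045],.015,guard=30)
p=monitor.sense(); print(g,(p['position'][:2]-o)@ey,p['contact_force'],p['clock'])
env.movel([*(o-.1*ey),.045],.15); env.movel([*(o-.1*ey),.2],.25)
env.reach([*c,.25],down(yb)); env.hold(.2); f=snap('wrist','w8'); s=monitor.sense(); print(s['clock'])
g=f['frame'].mean(2); print(g[112:128,255:275].mean(1).round(0))
im=cv2.convertScaleAbs(cv2.imread('pics/w8.png')[0:300,190:340],alpha=1.9,beta=10)
cv2.imwrite('pics/z8.png',cv2.rotate(cv2.resize(im,None,fx=2.6,fy=2.6,interpolation=cv2.INTER_CUBIC),cv2.ROTATE_90_COUNTERCLOCKWISE))
```

```text
True -0.06662192955946067 [-1.09260809 -4.14386454  2.09521303] 26.9583
28.8667
[80. 79. 79. 78. 72. 59. 59. 69. 78. 80. 79. 79. 79. 80. 79. 78.]
```

View pics/z8.png

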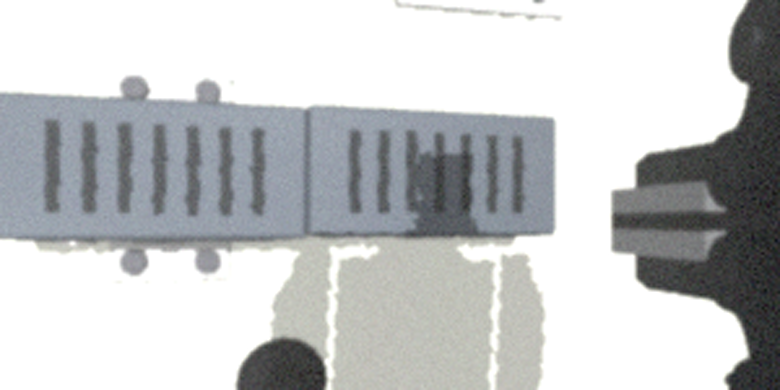

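At 30 N the push stopped at the same place as before (−66.6 mm), so the modules are butted. The seam at u≈308 is tight and the front faces line up.

```bash
python3 -c "
from h import *
print(job.hand_in())"
```

```text
the job is handed in; nothing more can be done
None
```

I put the spacer in the large scrap bin, butted the loose module against the bolted one with their faces level to about 0.6 mm in the wrist image, and handed the job in at about 29 s; no verdict was returned.

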